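# Nest the washed sample cups on the drip tray

## Task

Stack the three washed tapered cups upside down on the free end of the drip tray: first the small white one, then the medium green one over it, then the large blue one over that, each fully home and straight on the one below. Reach between the bottles and past the measuring cylinder without shifting or knocking over any of them, and let go of the finished stack.

Things in the scene. Friction and masses are not known exactly. Their poses are not given: they have to be found in the camera images.
- cup_small_center (a point): The SMALL tapered white plastic cup, standing upside down: a straight cone 84 mm tall, outside diameter 44.0 mm at the closed flat top and 59.1 mm at the open mouth below, about 60 g. This point: on its axis half-way up, 42 mm above the mouth; z runs from mouth to closed end. Goes innermost.
- cup_medium_center (a point): The MEDIUM tapered green plastic cup, standing upside down: a straight cone 80 mm tall, outside diameter 52.2 mm at the closed flat top and 66.6 mm at the open mouth below, about 60 g. This point: on its axis half-way up, 40 mm above the mouth; z runs from mouth to closed end. Fully home over the small cup, this point is 6 mm above the small cup's point.
- cup_large_center (a point): The LARGE tapered blue plastic cup, standing upside down: a straight cone 76 mm tall, outside diameter 60.4 mm at the closed flat top and 74.1 mm at the open mouth below, about 60 g. This point: on its axis half-way up, 38 mm above the mouth; z runs from mouth to closed end. Fully home over the medium cup, this point is 6 mm above the medium cup's point.
- drip_tray: Grey shallow drip tray, fixed to the bench, 140 mm (x) by 190 mm (y), rim 18 mm high and 4 mm thick, with a flat floor 6 mm above the bench (dark ribs drawn across it). Origin at the centre of its underside. Its yaw can be anything.
- tray_free_end (a point): Point on the tray's floor on its long centre line, 42 mm from the tray's centre towards the end that is free; the measuring cylinder stands at the other end. A good spot for the stack.
- cylinder_center (a point): Clear measuring cylinder with a dark blue foot (foot 60 x 52 mm, tube about 26 mm thick, 190 mm tall), standing at one end of the tray, loose; half-way up its axis. Not to be disturbed.
- bottle_red_cap_center (a point): The one of two such bottles nearer the robot (its twin stands far back): brown bottle with red cap, 64 mm diameter, 145 mm tall, loose; half-way up its axis. Not to be disturbed.
- bottle_blue_cap_center (a point): The one of two such bottles nearer the robot (its twin stands far back): white bottle with dark blue cap, 56 mm diameter, 125 mm tall, loose; half-way up its axis. Not to be disturbed.
- bottle_white_cap_center (a point): The one of two such bottles nearer the robot (its twin stands far back): light grey bottle with white cap, 48 mm diameter, 105 mm tall, loose; half-way up its axis. Not to be disturbed.
- cup_small: The same small cup; this origin is the centre of its mouth. Wall 2.5 mm, closed end 4 mm thick, hollow inside. 
- cup_medium: The same medium cup; this origin is the centre of its mouth. Wall 2.5 mm, closed end 4 mm thick, hollow inside. Its hollow has the taper of the next smaller cup with about 2 mm to spare all round when home; fully home, its closed end rests on the other's closed end and its mouth is 8 mm above the other's mouth.
- cup_large: The same large cup; this origin is the centre of its mouth. Wall 2.5 mm, closed end 4 mm thick, hollow inside. Its hollow has the taper of the next smaller cup with about 2 mm to spare all round when home; fully home, its closed end rests on the other's closed end and its mouth is 8 mm above the other's mouth.
There are look-alikes about, which are no part of the job. What is shaped like the cup_small but purple is not meant. Leave any brown look-alike of the cup_medium alone.

How it is judged:
At the end, for the whole second after the job is handed in: The small cup stands mouth down on the tray floor (within 3 mm of height); the medium cup is seated over it and the large cup over the medium one, each with its centre 6 mm (within 3 mm) above the one inside it, axes within 6 mm, all upright within 0.09 rad and at rest (x of cup_small_center in the frame of drip_tray between -0.045 and 0.045 m and y of cup_small_center in the frame of drip_tray between -0.075 and 0.075 m and z of cup_small_center in the frame of drip_tray between 0.045 and 0.051 m and z of cup_medium_center in the frame of cup_small_center between 0.003 and 0.009 m and z of cup_large_center in the frame of cup_medium_center between 0.003 and 0.009 m and horizontal distance between cup_medium_center and cup_small_center below 0.006 m and horizontal distance between cup_large_center and cup_medium_center below 0.006 m and angle between each of cup_small_center, cup_medium_center, cup_large_center's own z axis and vertical below 0.09 rad and linear speed of each of cup_small, cup_medium, cup_large below 0.02 m/s); the robot touches nothing.
It fails at once if the measuring cylinder is shifted by more than 25 mm or tipped (distance of cylinder_center from where it was at the start of the episode above 0.025 m or angle between cylinder_center's own z axis and vertical above 0.3 rad).
It fails at once if the red-capped bottle is shifted by more than 25 mm or tipped (distance of bottle_red_cap_center from where it was at the start of the episode above 0.025 m or angle between bottle_red_cap_center's own z axis and vertical above 0.3 rad).
It fails at once if the blue-capped bottle is shifted by more than 25 mm or tipped (distance of bottle_blue_cap_center from where it was at the start of the episode above 0.025 m or angle between bottle_blue_cap_center's own z axis and vertical above 0.3 rad).
It fails at once if the white-capped bottle is shifted by more than 25 mm or tipped (distance of bottle_white_cap_center from where it was at the start of the episode above 0.025 m or angle between bottle_white_cap_center's own z axis and vertical above 0.3 rad).
It also fails if it takes over 72 s, if anything falls off the work surface, if the arm or the gripper's body presses on something with over 40 N, if the wrist force passes 120 N, or if a joint passes its speed limit or range.

## Robot

A 6-joint arm with a two-finger parallel gripper is mounted at the origin on a cart in front of the work surface, level with it; the furniture and walls round the work are solid. World frame = base frame: x ahead of the robot, y to its left, z up, the work surface at z = 0. Lengths are in m, angles in rad, forces in N, time in s.
With the tool pointing down it reaches from about 0.35 to 0.775 m from the base axis. Payload 5.5 kg.
Tool frame: the origin (TCP) lies midway between the tips of the shut fingers; the grasp point (between the pads) lies 19 mm behind it (manip.grip_point_offset is the distance from the TCP to the grasp point, in m); z points along the fingers, y is the direction in which the jaws open and shut (so a half turn about z gives the same grasp; the last joint's range is limited). The gripper opens to 85 mm and grips with 20 to 120 N. Pads are 22 mm wide; open, the fingers measure 114 mm over their backs; the gripper's body (76 mm by 85 mm) begins 54 mm behind the grasp point. The pads swing forward as they close: fully open they stand 13 mm farther back than shut.
Start: joints at [0.984, 0.313, 0.046, 1.304, 0, 1.431], TCP at [0.248, 0.519, 0.206] pointing down, gripper open.
Joint ranges: [-2.76, 2.76], [-0.86, 1.69], [-1.03, 1.26], [-2.2, 2.34], [-1.47, 1.5], [-3.14, 3.14]. Speed limits (rad/s): [2.57, 2.57, 3.14, 3.14, 3.14, 3.14].

## Interface

Orientations are given as a unit quaternion [w, x, y, z].
In Python, from cell import manip gives the robot as it stands. Calls block until the motion is done:
- manip.move_to(position, orientation): joint-space move of the TCP to a pose.
- manip.line_to(position, velocity=0.15, attitude=None): straight line of the TCP; attitude=None keeps the orientation; velocity is the mean speed in m/s.
- manip.move_joints(angles): joint-space move.
- manip.set_gripper(opening, squeeze=None): opening from 0.0 (shut) to 1.0 (fully open); squeeze is the grip in N (None keeps the last); returns when the fingers have stopped.
- manip.hold(seconds).
- manip.inverse_kinematics(position, orientation): joint angles nearest the present ones, or None.
- manip.get_image(name): name is "scene" or "top" or "wrist"; returns a dict with "pixels" (400x640x3 uint8, red, green, blue), "fx", "fy", "cx", "cy" (pixels), "R" (3x3) and "t" (3): a world point X has camera coordinates R X + t. Camera axes: x right, y down, z forward; pixel columns grow to the right and rows downward; lengths in m; the calibration is good to about 2 mm. A picture is of the moment at which its call begins. There is no depth.
A pose or a line that the arm cannot do raises manip.PlanningError and nothing moves.
- manip.hand_in(): hands the job in, once; it reports no verdict.
Readings, each from a call of its own:
- manip.get_t(): time.
- manip.get_qpos(): joint angles.
- manip.get_joint_velocities(): joint speeds.
- manip.get_tau(): joint torques, N m.
- manip.get_tcp_pos(): TCP position.
- manip.get_tcp_rot(): TCP orientation.
- manip.get_ft_force(): force on the tool from outside, world axes, zero at the start.
- manip.get_moment(): the same for the moment, N m.
- manip.get_opening(): opening from 0.0 (shut) to 1.0 (fully open).
Only numpy, scipy, OpenCV 4.12 (cv2) and the standard library are available. Lean on these libraries where they do the work, as an engineer would, in place of code of your own. Each camera call takes 0.05 s, during which the arm holds its last target.

## Working session

There is one attempt and no reset: what is moved stays moved. The work goes in short steps, each a Python script; the robot and the scene stay as the last script left them, time stands still between calls to the robot, and variables do not carry over. Pictures are saved under pics/ and viewed, and the job is handed in when it is done.

```bash
mkdir -p pics; ls
python3 - <<'E'
from cell import manip
import cv2,numpy as np
for n in ["scene","top","wrist"]:
    im=manip.get_image(n)
    cv2.imwrite(f"pics/{n}0.png",im["pixels"][:,:,::-1])
    R=np.array(im["R"]);print(n,im["fx"],im["cx"],im["cy"],(-R.T@im["t"]).round(3),R.round(3).tolist())
print(manip.get_t(),manip.grip_point_offset,manip.get_tcp_rot())
E
```

```text
pics
scene 444.1343156567527 318.3502752610711 200.06668024306913 [-0.2   -0.844  0.663] [[0.743, -0.669, -0.002], [-0.315, -0.347, -0.883], [0.59, 0.657, -0.469]]
top 403.01846712320355 317.75602960144255 203.22434888664543 [ 0.429 -0.057  0.957] [[0.02, -1.0, -0.012], [-0.993, -0.018, -0.113], [0.113, 0.014, -0.994]]
wrist 349.6132606805642 316.3431223440532 200.22592302655343 [0.171 0.555 0.373] [[0.432, 0.902, 0.001], [0.853, -0.409, 0.325], [0.294, -0.14, -0.946]]
0.15 0.0187 [-2.46715539e-04  2.21545832e-01  9.75149702e-01 -6.65324424e-04]
```

View pics/scene0.png

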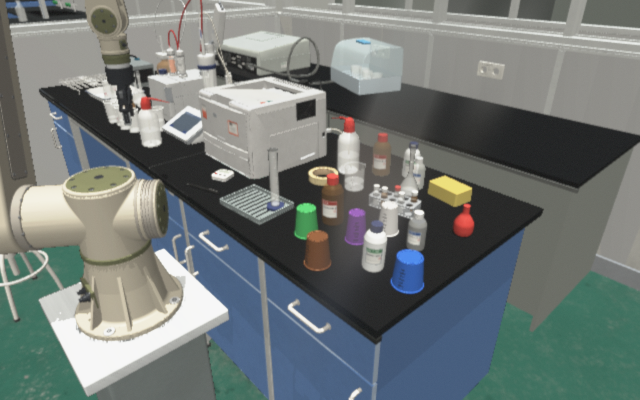

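View pics/top0.png

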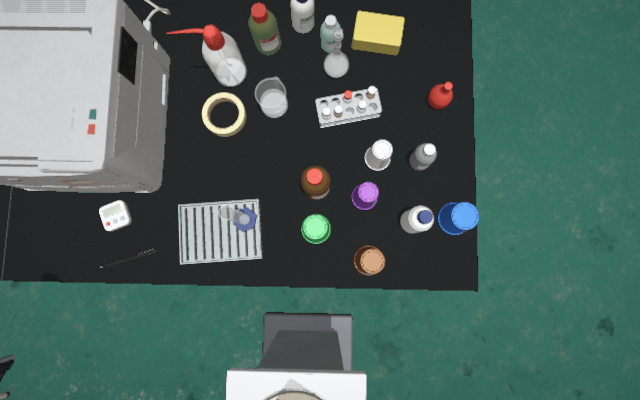

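View pics/wrist0.png

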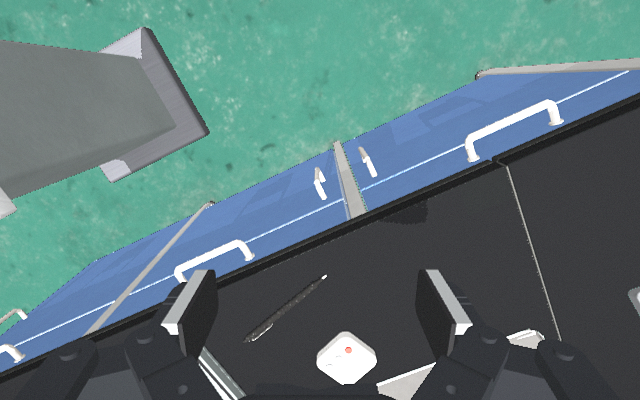

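Run:
```python
import cv2,numpy as np
a=cv2.imread("pics/top0.png")[130:290,290:490]; b=cv2.imread("pics/scene0.png")[165:300,280:450]; 
cv2.imwrite("pics/c0.png",cv2.resize(a,(800,640))[:600]);cv2.imwrite("pics/c1.png",cv2.resize(b,(740,588)))
```

```text
(no output)
```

View pics/c0.png

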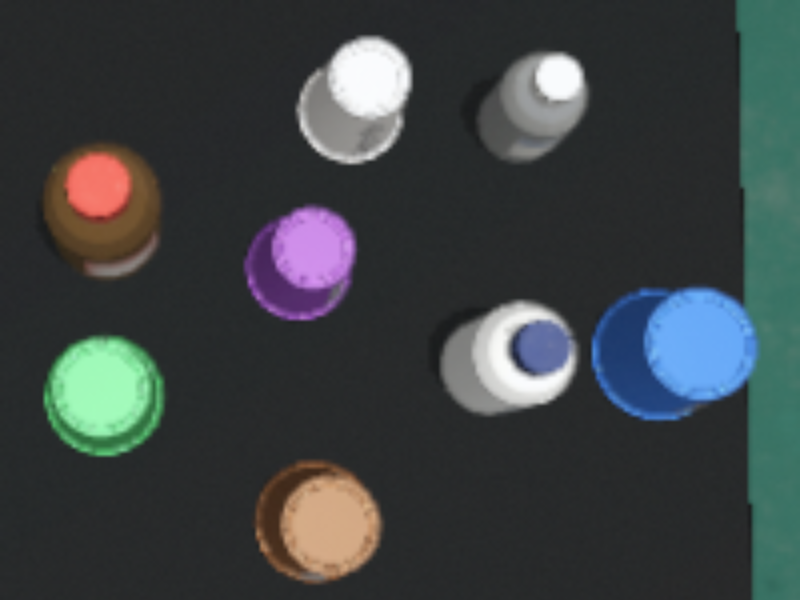

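View pics/c1.png

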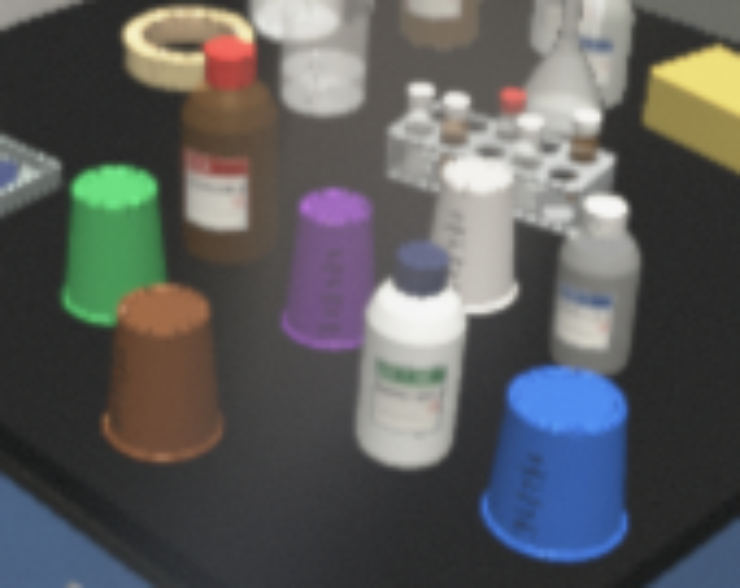

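```bash
cat > h.py <<'E'
import cv2,numpy as np
from cell import manip
def cam(n):
    im=manip.get_image(n); return dict(px=im["pixels"],K=np.array([[im["fx"],0,im["cx"]],[0,im["fy"],im["cy"]],[0,0,1]]),R=np.array(im["R"]),t=np.array(im["t"]))
def ray(c,u,v):
    d=c["R"].T@(np.linalg.inv(c["K"])@[u,v,1.]); return -c["R"].T@c["t"],d/np.linalg.norm(d)
def plane(c,u,v,z):
    o,d=ray(c,u,v); return o+d*(z-o[2])/d[2]
def proj(c,X):
    p=c["K"]@(c["R"]@np.array(X,float)+c["t"]); return p[:2]/p[2]
def tri(rs):
    A=np.zeros((3,3));b=np.zeros(3);M=[]
    for o,d in rs:
        P=np.eye(3)-np.outer(d,d);A+=P;b+=P@o
    X=np.linalg.solve(A,b)
    return X,[np.linalg.norm((np.eye(3)-np.outer(d,d))@(X-o)) for o,d in rs]
def blob(mask,near):
    n,l,s,c=cv2.connectedComponentsWithStats(mask.astype(np.uint8))
    k=min([i for i in range(1,n) if s[i,4]>15],key=lambda i:np.hypot(*(c[i]-near)))
    return c[k],s[k],l==k
E
python3 - <<'E'
from h import *
T=cam("top");S=cam("scene")
for nm,tp,sp,rect in [("white",(382,149),(393,205),1),("green",(315,227),(307,208),1),("blue",(465,216),(410,257),1),("redcap",(315,176),(333,178),1),("bluecap",(425,217),(377,227),1),("whitecap",(430,149),(420,214),1)]:
  for c,p in((T,tp),(S,sp)):
    hsv=cv2.cvtColor(c["px"],cv2.COLOR_RGB2HSV); u,v=p
    print(nm,p,[hsv[v+j,u].tolist() for j in range(-16,17,4)],[hsv[v,u+j].tolist() for j in range(-16,17,4)])
E
```

```text
white (382, 149) [[100, 18, 42], [110, 18, 43], [105, 2, 246], [110, 3, 253], [110, 3, 253], [100, 3, 253], [105, 4, 246], [15, 8, 132], [20, 6, 130]] [[100, 20, 38], [20, 6, 123], [0, 0, 239], [110, 3, 253], [110, 3, 253], [110, 3, 253], [105, 4, 246], [98, 24, 43], [90, 24, 43]]
white (393, 205) [[13, 19, 95], [30, 4, 193], [45, 3, 191], [21, 13, 192], [23, 4, 243], [20, 15, 203], [22, 15, 190], [19, 15, 190], [22, 15, 192]] [[30, 7, 152], [17, 21, 171], [23, 4, 243], [23, 4, 243], [23, 4, 243], [23, 9, 218], [50, 4, 190], [60, 3, 199], [30, 10, 80]]
green (315, 227) [[98, 24, 43], [68, 89, 200], [69, 92, 249], [68, 91, 249], [68, 90, 249], [69, 90, 250], [69, 90, 250], [68, 131, 150], [67, 135, 198]] [[98, 23, 44], [68, 107, 207], [68, 91, 249], [69, 90, 249], [68, 90, 249], [68, 91, 250], [68, 90, 250], [68, 117, 179], [70, 60, 51]]
green (307, 208) [[0, 6, 44], [30, 6, 42], [30, 6, 44], [66, 126, 229], [66, 132, 223], [65, 133, 201], [65, 132, 151], [66, 133, 151], [66, 131, 152]] [[68, 12, 85], [64, 68, 60], [66, 133, 223], [66, 133, 223], [66, 132, 223], [66, 133, 222], [66, 1
[... 1694 characters left out ...]
]] [[140, 79, 132], [140, 60, 114], [0, 6, 88], [120, 30, 101], [118, 36, 107], [116, 35, 101], [23, 13, 175], [19, 14, 196], [24, 13, 190]]
whitecap (430, 149) [[100, 18, 43], [96, 30, 42], [90, 24, 43], [105, 4, 253], [105, 4, 253], [105, 4, 253], [98, 6, 163], [45, 3, 146], [100, 14, 55]] [[105, 16, 32], [45, 4, 131], [45, 4, 133], [105, 4, 253], [105, 4, 253], [105, 4, 253], [90, 24, 42], [84, 30, 43], [98, 24, 43]]
whitecap (420, 214) [[10, 16, 48], [60, 3, 180], [45, 5, 101], [26, 8, 224], [30, 4, 241], [27, 12, 186], [60, 3, 166], [35, 10, 161], [30, 12, 124]] [[40, 5, 159], [45, 2, 209], [60, 2, 132], [27, 11, 208], [30, 4, 241], [24, 12, 107], [30, 6, 43], [30, 6, 43], [30, 12, 44]]
```

Run:
```python
from h import *
T=cam("top");S=cam("scene")
hT=cv2.cvtColor(T["px"],cv2.COLOR_RGB2HSV).astype(int);hS=cv2.cvtColor(S["px"],cv2.COLOR_RGB2HSV).astype(int)
def m(h,h0,h1,s0,s1,v): return (h[...,0]>=h0)&(h[...,0]<=h1)&(h[...,1]>=s0)&(h[...,1]<=s1)&(h[...,2]>=v)
L=[("white",(382,149),(390,205),(0,180,0,8,235),(0,180,0,9,222),.084),
("green",(315,227),(307,208),(60,75,60,160,225),(60,75,60,160,208),.080),
("blue",(465,216),(410,257),(100,115,120,200,225),(100,115,120,200,210),.076),
("redcap",(315,176),(333,176),(0,6,120,200,210),(0,6,120,200,205),.145),
("bluecap",(425,217),(377,224),(108,120,60,150,100),(108,120,50,150,120),.125),
("whitecap",(430,149),(420,213),(0,180,0,12,225),(0,180,0,14,215),.105)]
for n,tp,sp,a,b,z in L:
    c,s,_=blob(m(hT,*a),tp);d,s2,_=blob(m(hS,*b),sp)
    X,e=tri([ray(T,*c),ray(S,*d)])
    print(n,c.round(1),s.tolist(),d.round(1),s2.tolist(),"tri",X.round(4),np.round(e,4),"planeT",plane(T,*c,z)[:2].round(4),"planeS",plane(S,*d,z)[:2].round(4))
# tray
g=(hT[...,2]>110)&(hT[...,1]<60);g[:, :165]=0;g[:,275:]=0;g[:190]=0;g[280:]=0
c,s,mk=blob(g,(220,232)); print(s)
cn=np.vstack([k for k in cv2.findContours(g.astype(np.uint8),0,2)[0] if len(k)>8])
r=cv2.minAreaRect(cn);bx=cv2.boxPoints(r);print(r)
P=[plane(T,*b,.018) for b in bx]
for p in P: print(p.round(4),proj(S,p).round(1))
print("ctr",np.mean(P,0),[np.linalg.norm(P[i]-P[i-1]).round(4) for i in range(4)])
cr=T["px"][185:280,165:280,::-1];cv2.imwrite("pics/tray.png",cv2.resize(cr,None,fx=6,fy=6,interpolation=2))
cr=S["px"][140:230,210:310,::-1];cv2.imwrite("pics/tray2.png",cv2.resize(cr,None,fx=6,fy=6,interpolation=2))
```

```text
white [382.1 149.2] [374, 141, 18, 18, 238] [389.4 204.6] [382, 201, 15, 8, 88] tri [ 0.6511 -0.1845  0.0855] [0.0003 0.0003] planeT [ 0.6513 -0.1845] planeS [ 0.6537 -0.1829]
green [314.7 226.8] [304, 216, 22, 23, 367] [305.7 207.7] [297, 204, 18, 9, 108] tri [ 0.4769 -0.039   0.0811] [0.0001 0.0001] planeT [ 0.4771 -0.039 ] planeS [ 0.4781 -0.0374]
blue [464.7 215.6] [452, 203, 26, 27, 519] [409.8 256.7] [397, 250, 26, 15, 293] tri [ 0.5078 -0.3656  0.0766] [0.0001 0.0001] planeT [ 0.508  -0.3659] planeS [ 0.5085 -0.365 ]
redcap [313.9 176. ] [307, 169, 15, 15, 180] [332.2 175.7] [328, 173, 10, 6, 46] tri [ 0.5773 -0.0365  0.1444] [0.0002 0.0002] planeT [ 0.5773 -0.0366] planeS [ 0.5763 -0.0373]
bluecap [425.3 216.3] [419, 210, 13, 14, 136] [376.7 223.6] [372, 221, 11, 6, 50] tri [ 0.501  -0.2682  0.1235] [0.0001 0.0001] planeT [ 0.5007 -0.2677] planeS [ 0.4992 -0.2699]
whitecap [429.2 149.1] [424, 144, 11, 11, 89] [419.  212.1] [415, 210, 9, 5, 39] tri [ 0.648  -0.2829  0.1048] [0.0001 0.0001] planeT [ 0.6478 -0.2828] planeS [ 0.6477 -0.2832]
[ 178  199   84   66 4067]
((218.974609375, 231.1446533203125), (60.27500534057617, 83.0028076171875), 85.91438293457031)
[0.5279 0.2915 0.018 ] [253.1 183.7]
[0.5455 0.0966 0.018 ] [294.3 202.6]
[0.4055 0.0816 0.018 ] [259.6 220.1]
[0.3881 0.2731 0.018 ] [219.2 198.8]
ctr [0.46675394 0.18570822 0.018     ] [np.float64(0.141), np.float64(0.1957), np.float64(0.1408), np.float64(0.1923)]
```

View pics/tray.png

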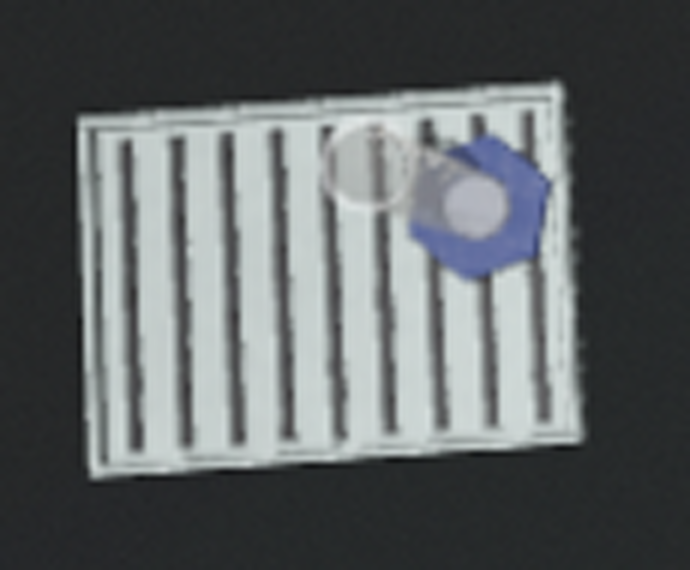

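View pics/tray2.png

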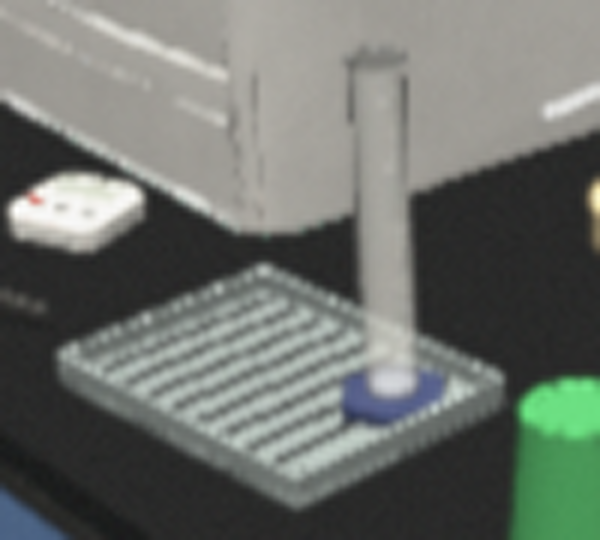

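```bash
cat >> h.py <<'E'
from scipy.spatial.transform import Rotation as Ro
def ori(a):
    y=np.array([np.cos(a),np.sin(a),0]);z=np.array([0,0,-1.]);x=np.cross(y,z)
    q=Ro.from_matrix(np.c_[x,y,z]).as_quat(); return [q[3],q[0],q[1],q[2]]
E
python3 - <<'E'
from h import *
T=cam("top");S=cam("scene")
tc=[(78,115),(560,85),(583,440),(95,478)];sc=[(263,265),(503,380),(297,490),(60,357)]
P=[]
for a,b in zip(tc,sc):
    ra=ray(T,a[0]/6+165-.4,a[1]/6+185-.4);X,e=tri([ra,ray(S,b[0]/6+210-.4,b[1]/6+140-.4)])
    p=ra[0]+ra[1]*(.018-ra[0][2])/ra[1][2];P.append(p);print(X.round(4),e[0].round(4),p.round(4))
P=np.array(P);c=P.mean(0);l=(P[0]+P[3]-P[1]-P[2])/2;print("ctr",c,"len",np.linalg.norm(l),np.linalg.norm((P[0]+P[1]-P[2]-P[3])/2))
u=l/np.linalg.norm(l);print("u",u,"free",(c+u*.042)[:2])
print("cyl foot",plane(T,245,219.5,.02),"top",plane(T,165+365/6,185+165/6,.19))
print("purple",plane(T,368,191.7,.084),"rack",plane(T,322,126,.02),plane(T,382,114,.02),"printer",plane(S,253,173,0),plane(T,160,190,.05))
print(plane(T,370,260,.08))
f=c+u*.042
for nm,p,a in [("w",(.6515,-.184),np.radians(60)),("g",(.4772,-.0385),np.pi/2),("b",(.508,-.3655),0),("f",f,np.arctan2(-u[0],u[1]))]:
  for z in (.026,.30):
    for k in (0,np.pi):
      q=manip.inverse_kinematics([p[0],p[1],z],ori(a+k));print(nm,z,k>0,None if q is None else np.round(q,2))
E
```

```text
[0.5275 0.2866 0.0196] 0.0013 [0.5287 0.2864 0.018 ]
[0.5437 0.0977 0.0171] 0.0005 [0.544  0.0973 0.018 ]
[0.4057 0.0844 0.0127] 0.0004 [0.4062 0.0833 0.018 ]
[0.3881 0.2714 0.0177] 0.0002 [0.3879 0.2715 0.018 ]
ctr [0.46667798 0.18461938 0.018     ] len 0.18938440762706155 0.1399971659451872
u [-0.08868212  0.99605998  0.        ] free [0.46295333 0.2264539 ]
cyl foot [0.49438849 0.12541039 0.02      ] top [0.49533522 0.1296594  0.19      ]
purple [ 0.55582747 -0.15395075  0.084     ] rack [ 0.72189133 -0.05025241  0.02      ] [ 0.75376409 -0.19349759  0.02      ] printer [0.59857111 0.39683932 0.        ] [0.55616582 0.31696528 0.05      ]
[ 0.4079615  -0.15952246  0.08      ]
w 0.026 False [-0.39  0.6   0.05  1.02  0.    0.13]
w 0.026 True [-0.39  0.6   0.05  1.02  0.   -3.01]
w 0.3 False [-0.39  0.54  0.63  1.65  0.    0.13]
w 0.3 True [-0.39  0.54  0.63  1.65  0.   -3.01]
g 0.026 False [-0.25  0.27 -0.49  0.81  0.   -0.25]
g 0.026 True [-0.25  0.27 -0.49  0.81  0.    2.89]
g 0.3 False [-0.25  0.11  0.02  1.48  0.   -0.25]
g 0.3 True [-0.25  0.11  0.02  1.48  0.    2.89]
b 0.026 False [-0.75  0.51 -0.11  0.95  0.    0.82]
b 0.026 True [-0.75  0.51 -0.11  0.95  0.   -2.32]
b 0.3 False [-0.75  0.42  0.43  1.58  0.    0.82]
b 0.3 True [-0.75  0.42  0.43  1.58  0.   -2.32]
f 0.026 False [ 0.3   0.33 -0.4   0.84  0.    1.78]
f 0.026 True [ 0.3   0.33 -0.4   0.84  0.   -1.36]
f 0.3 False [0.3  0.19 0.11 1.49 0.   1.78]
f 0.3 True [ 0.3   0.19  0.11  1.49  0.   -1.36]
```

Run:
```python
from h import *
p=manip.get_tcp_pos();manip.line_to([p[0],p[1],.29],velocity=.3)
manip.set_gripper(1.0,30)
manip.move_to([.6515,-.184,.27],ori(np.radians(60)))
c=cam("wrist");cv2.imwrite("pics/w1.png",c["px"][:,:,::-1]);print(manip.get_t(),manip.get_tcp_pos())
print(proj(c,[.6512,-.1842,.084]),proj(c,[.6512,-.1842,0]))
```

```text
4.0 [ 0.65173769 -0.18288928  0.2701991 ]
[314.30758297 166.96469841] [314.51027519 151.29979628]
```

View pics/w1.png

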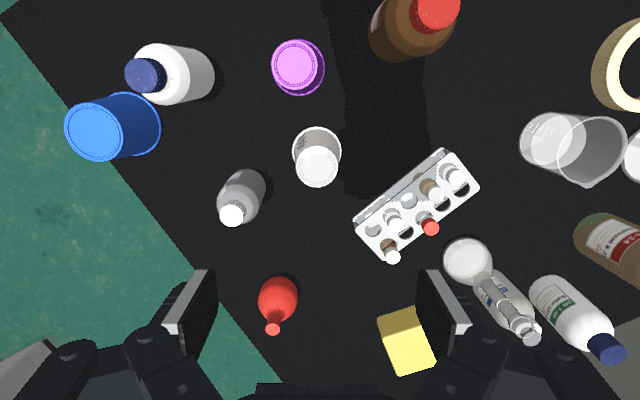

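The wrist view shows the white lid at (317,167), 3 px from my prediction. Its purple look-alike is at (298,66), and the nearest obstacles are the grey bottle at (240,200) and the rack at (420,205). The white cup is the one meant, and the jaw diagonal is clear, so I'm grasping it.

```bash
cat >> h.py <<'E'
def log(*a): print(*a,"t=%.2f"%manip.get_t(),"tcp",np.round(manip.get_tcp_pos(),4),"op %.3f"%manip.get_opening(),"F",np.round(manip.get_ft_force(),1))
def pick(x,y,z,squeeze=35):
    manip.line_to([x,y,.11],velocity=.2); manip.line_to([x,y,z],velocity=.1); log("down")
    manip.set_gripper(0.0,squeeze); log("grip")
    manip.line_to([x,y,.27],velocity=.2); log("lift")
E
python3 - <<'E'
from h import *
pick(.6512,-.1842,.028)
c=cam("wrist");cv2.imwrite("pics/w2.png",c["px"][:,:,::-1])
E
```

```text
down t=5.92 tcp [ 0.6518 -0.1845  0.0288] op 1.002 F [ 0.1  0.6 -0.1]
grip t=6.38 tcp [ 0.6518 -0.1845  0.0292] op 0.537 F [-0.6 -0.1  5.8]
lift t=7.73 tcp [ 0.6507 -0.184   0.2687] op 0.540 F [ 0.8 -0.2 -0.2]
```

View pics/w2.png

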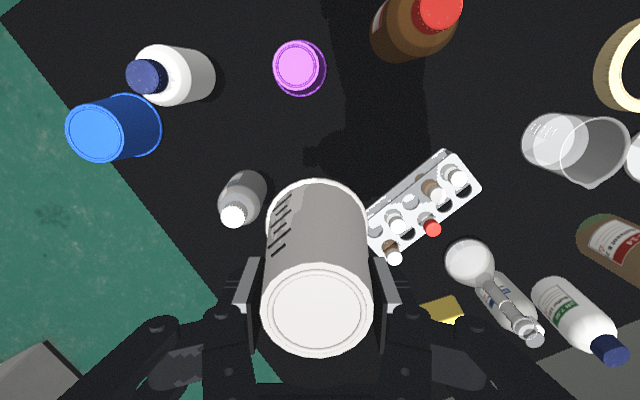

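The white cup is held upright between the pads, lid at (316,310). Next, carry it to the tray over the cylinder.

```bash
cat >> h.py <<'E'
FX,FY=.4630,.2265
PA=np.arctan2(.0887,.99606)
def place(x,y,z,hi,n=6):
    manip.move_to([x,y,.27],ori(PA)); log("above")
    manip.line_to([x,y,hi],velocity=.2)
    zz=z+.004
    manip.line_to([x,y,zz],velocity=.06); log("near")
    while zz>z-.0045:
        f=manip.get_ft_force()[2]
        if f>5: break
        zz-=.0015; manip.line_to([x,y,zz],velocity=.03); manip.hold(.05)
    log("contact z=%.4f"%zz)
E
python3 - <<'E'
from h import *
place(FX,FY,.0348,.09)
c=cam("wrist");cv2.imwrite("pics/w3.png",c["px"][:,:,::-1])
c=cam("top");cv2.imwrite("pics/t3.png",cv2.resize(c["px"][150:290,150:350,::-1],(800,560)))
c=cam("scene");cv2.imwrite("pics/s3.png",cv2.resize(c["px"][100:240,190:390,::-1],(800,560)))
E
```

```text
above t=9.44 tcp [0.4635 0.2262 0.2699] op 0.536 F [ 0.5 -0.  -1.6]
near t=11.49 tcp [0.4633 0.2266 0.0391] op 0.538 F [-0.4  0.3 -0.9]
contact z=0.0343 t=12.39 tcp [0.4633 0.2267 0.0351] op 0.536 F [-1.5 -1.5  6.1]
```

View pics/w3.png

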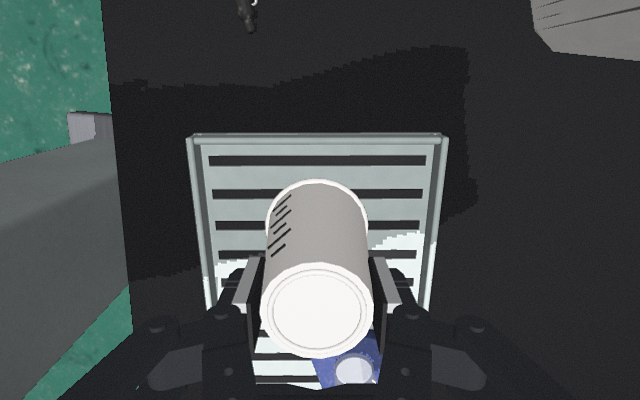

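View pics/s3.png

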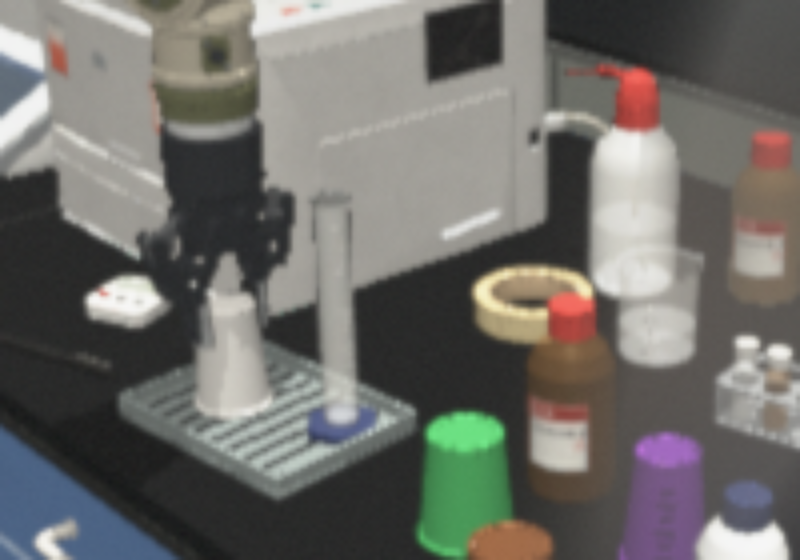

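The small cup stands centred and upright on the free end of the tray, with contact at the expected height (6 N). The cylinder foot at (340,425) in the enlarged crop is clear. Now release, measure, and pick the green cup.

```bash
cat >> h.py <<'E'
def msk(h,h0,h1,s0,s1,v): return (h[...,0]>=h0)&(h[...,0]<=h1)&(h[...,1]>=s0)&(h[...,1]<=s1)&(h[...,2]>=v)
def lid(kind,guess,z):
    """two-view lid centre near world guess (x,y), height z"""
    P=dict(white=((0,180,0,8,235),(0,180,0,9,222)),green=((60,75,60,160,225),(60,75,60,160,208)),blue=((100,115,120,200,225),(100,115,120,200,210)))[kind]
    rs=[];X0=[*guess,z]
    for n,p in(("top",P[0]),("scene",P[1])):
        c=cam(n);h=cv2.cvtColor(c["px"],cv2.COLOR_RGB2HSV).astype(int)
        g=proj(c,X0);q,s,_=blob(msk(h,*p),g);rs.append(ray(c,*q));print(kind,n,q.round(1),"pred",g.round(1),s.tolist(),plane(c,*q,z)[:2].round(4))
    X,e=tri(rs);print("tri",X.round(4),np.round(e[0],4));return X
E
python3 - <<'E'
from h import *
manip.set_gripper(1.0)
manip.hold(.1)
p=manip.get_tcp_pos();manip.line_to([FX,FY,.27],velocity=.25);log("up")
manip.move_to([.4772,-.0388,.27],ori(np.pi/2));log("over green")
lid("white",(FX,FY),.09)
c=cam("wrist");cv2.imwrite("pics/w4.png",c["px"][:,:,::-1]);print(proj(c,[.4772,-.0388,.08]))
c=cam("top");cv2.imwrite("pics/t4.png",cv2.resize(c["px"][150:290,150:350,::-1],(800,560)))
E
```

```text
up t=14.21 tcp [0.4624 0.2263 0.2687] op 0.999 F [0.3 0.6 0.8]
over green t=15.97 tcp [ 0.4771 -0.0385  0.2697] op 1.001 F [-0.6  0.2 -0.4]Traceback (most recent call last):
  File "<stdin>", line 6, in <module>
  File "h.py", line 49, in lid
    g=proj(c,X0);q,s,_=blob(msk(h,*p),g);rs.append(ray(c,*q));print(kind,n,q.round(1),"pred",g.round(1),s.tolist(),plane(c,*q,z)[:2].round(4))
                       ~~~~^^^^^^^^^^^^^
  File "h.py", line 19, in blob
    k=min([i for i in range(1,n) if s[i,4]>15],key=lambda i:np.hypot(*(c[i]-near)))
ValueError: min() iterable argument is empty
```

Run:
```python
from h import *
c=cam("wrist");cv2.imwrite("pics/w4.png",c["px"][:,:,::-1]);print(proj(c,[.4772,-.0388,.08]))
a=cam("top")["px"][150:290,150:350,::-1];b=cam("scene")["px"][100:240,190:390,::-1]
cv2.imwrite("pics/t4.png",cv2.resize(np.hstack([a,b]),(800,280)))
```

```text
[314.85824328 165.64203408]
```

View pics/w4.png

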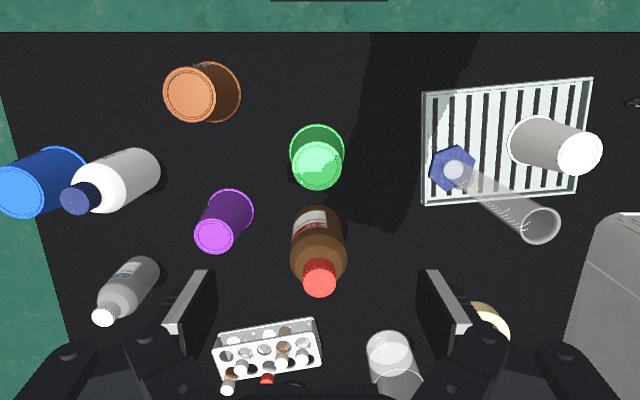

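View pics/t4.png

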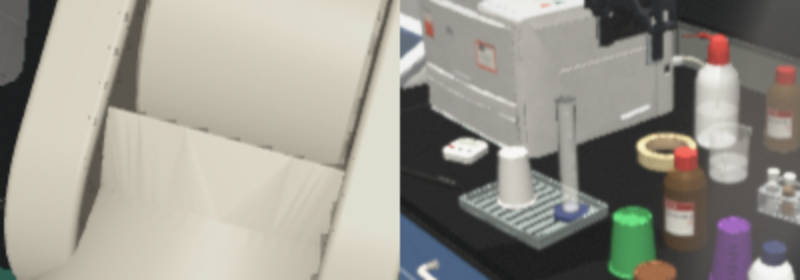

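The small cup is free-standing, with its lid at (580,154) in the wrist view. The green lid at (317,166) is within 2 px of the prediction, and the brown look-alike is at (190,94). Now triangulate the small cup from scene and wrist, then pick the green one.

```bash
cat >> h.py <<'E'
def lid2(names,params,X0):
    rs=[]
    for n,p in zip(names,params):
        c=cam(n);h=cv2.cvtColor(c["px"],cv2.COLOR_RGB2HSV).astype(int)
        g=proj(c,X0);q,s,_=blob(msk(h,*p),g);rs.append(ray(c,*q));print(n,q.round(1),"pred",g.round(1),s.tolist(),plane(c,*q,X0[2])[:2].round(4))
    X,e=tri(rs);print("tri",X.round(4),np.round(e[0],4));return X
E
python3 - <<'E'
from h import *
lid2(["wrist","scene"],[(0,180,0,8,235),(0,180,0,9,222)],[FX,FY,.09])
lid2(["wrist","scene"],[(60,75,60,160,225),(60,75,60,160,208)],[.4772,-.0388,.08])
pick(.4772,-.0388,.026)
c=cam("wrist");cv2.imwrite("pics/w5.png",c["px"][:,:,::-1])
E
```

```text
wrist [579.6 153.3] pred [578.2 154. ] [558, 132, 45, 46, 1478] [0.4623 0.2278]
scene [246.  175.8] pred [246.  175.7] [240, 173, 14, 7, 69] [0.4625 0.2261]
tri [0.4628 0.2276 0.0895] 0.0006
wrist [313.  157.3] pred [315.  165.4] [292, 142, 47, 33, 975] [ 0.4686 -0.0408]
scene [304.5 209.3] pred [305.8 208. ] [297, 207, 16, 6, 57] [ 0.4699 -0.042 ]
tri [ 0.4694 -0.0413  0.0797] 0.0008
down t=18.32 tcp [ 0.4778 -0.0389  0.0266] op 0.999 F [-0.8  0.2  1.1]
grip t=18.73 tcp [ 0.4778 -0.039   0.027 ] op 0.623 F [-1.5  0.1  5.6]
lift t=20.09 tcp [ 0.4766 -0.0387  0.2689] op 0.625 F [-0.1 -0.4 -0. ]
```

View pics/w5.png

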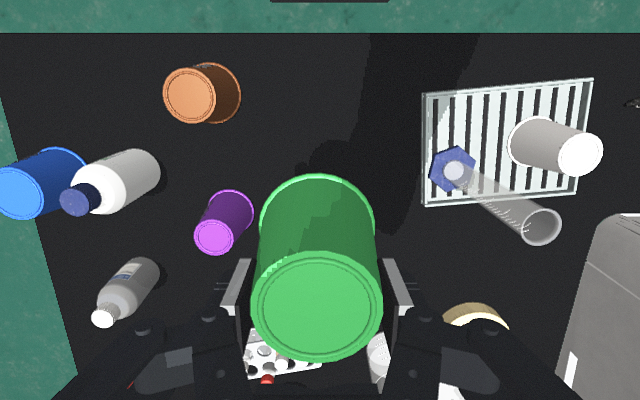

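The green cup is held straight, lid at (317,307). The bad re-measurement of the green lid came from the arm's shadow splitting it. The small cup stands at (0.4628, 0.227), lid height 0.0895 against 0.090 expected. Now lower the green cup over it.

Run:
```python
from h import *
place(.4629,.2270,.0406,.14)
c=cam("wrist");cv2.imwrite("pics/w6.png",c["px"][:,:,::-1])
c=cam("scene");cv2.imwrite("pics/s6.png",cv2.resize(c["px"][100:240,190:390,::-1],(800,560)))
```

```text
above t=21.91 tcp [0.463  0.2267 0.2698] op 0.625 F [-0.4 -0.2 -0.2]
near t=24.45 tcp [0.4632 0.2271 0.045 ] op 0.621 F [-0.1 -0.5 -0.2]
contact z=0.0401 t=25.35 tcp [0.4633 0.2271 0.0411] op 0.629 F [-1.  -0.8  6.8]
```

View pics/s6.png

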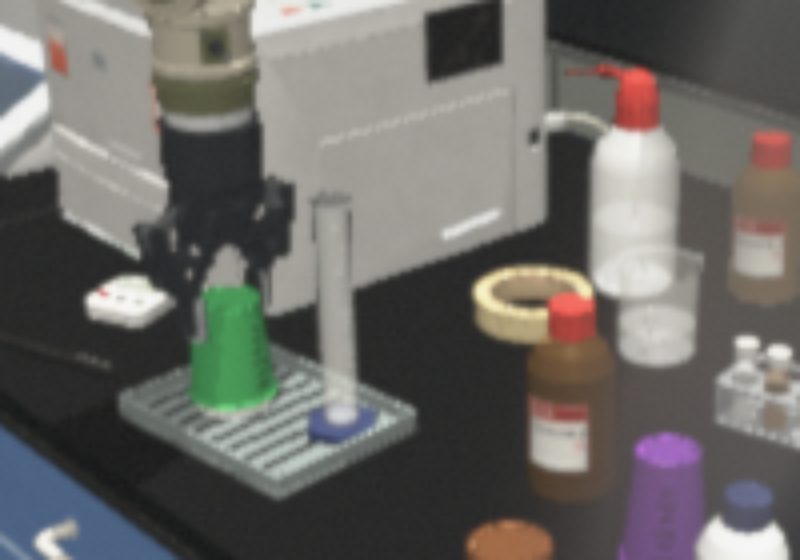

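View pics/w6.png

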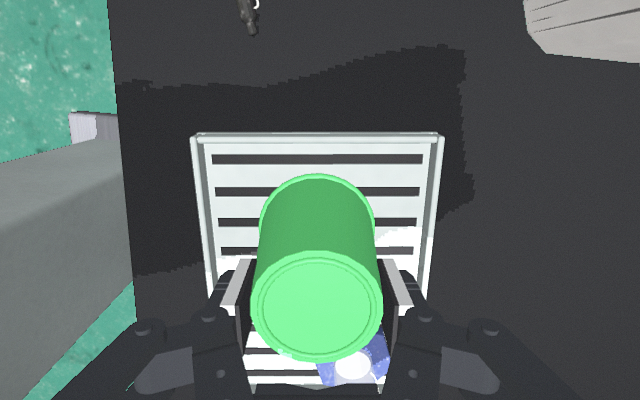

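The green cup is home: contact came at TCP z 0.041, where expected, and it stands upright. Next, release and go for the blue cup, lid at (465,216) in the top view, the only cup of that colour and size.

Run:
```python
from h import *
manip.set_gripper(1.0); manip.hold(.1)
manip.line_to([.4629,.2270,.29],velocity=.25);log("up")
manip.move_to([.508,-.3657,.27],ori(np.radians(140)));log("over blue")
c=cam("wrist");cv2.imwrite("pics/w7.png",c["px"][:,:,::-1]);print(proj(c,[.508,-.3657,.076]))
a=cam("top")["px"];cv2.imwrite("pics/t7.png",a[:,:,::-1])
lid2(["scene"],[(60,75,60,160,208)],[.4629,.227,.094]) if 0 else None
c=cam("scene");h=cv2.cvtColor(c["px"],cv2.COLOR_RGB2HSV).astype(int);g=proj(c,[.4629,.227,.094]);q,s,_=blob(msk(h,60,75,60,160,205),g);print(q,g,s)
cv2.imwrite("pics/s7.png",cv2.resize(c["px"][150:300,190:450,::-1],(800,462)))
```

```text
up t=27.12 tcp [0.4623 0.2268 0.2887] op 0.997 F [-0.2 -1.  -0.5]
over blue t=29.98 tcp [ 0.5082 -0.3653  0.27  ] op 1.000 F [ 0.5 -0.6 -0.4]
[315.02476143 163.0497847 ]
[245.89189189 174.32432432] [245.79653453 174.4323189 ] [238 171  17   7  74]
```

View pics/w7.png

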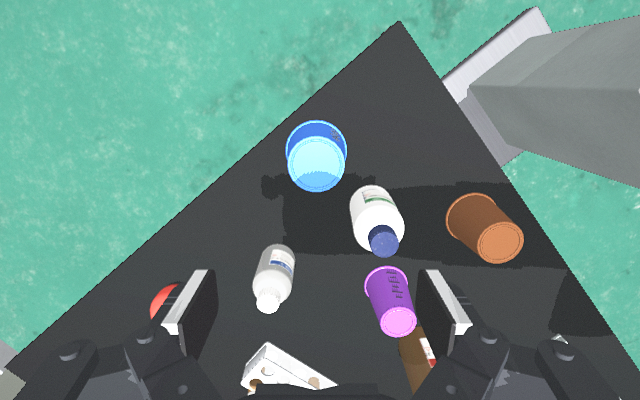

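View pics/t7.png

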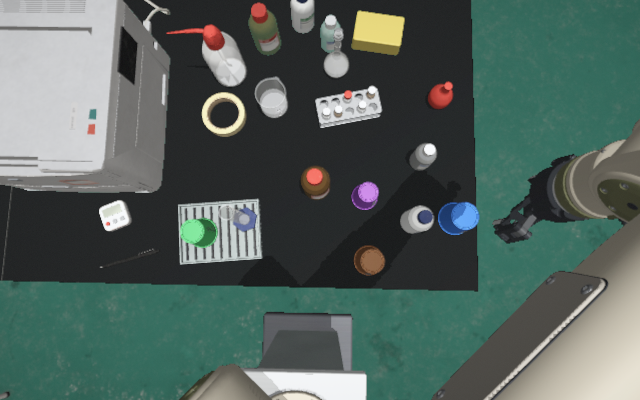

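View pics/s7.png

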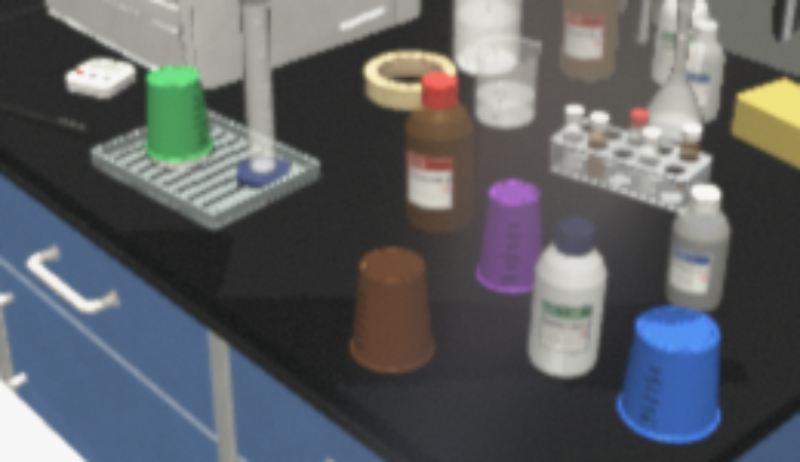

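The green cup reads exactly where expected in the scene view (predicted 245.8,174.4; found 245.9,174.3). The blue lid at (316,163) is 1 px off its prediction, and the blue-capped bottle at (377,220) is off the jaw line.

Run:
```python
from h import *
lid2(["top","scene"],[(60,75,60,160,220),(60,75,60,160,205)],[.4629,.227,.094])
pick(.508,-.3657,.024)
c=cam("wrist");cv2.imwrite("pics/w8.png",c["px"][:,:,::-1])
```

```text
top [191.7 230.8] pred [190.7 230.7] [182, 219, 21, 24, 330] [0.4629 0.2248]
scene [245.9 174.3] pred [245.8 174.4] [238, 171, 17, 7, 74] [0.4636 0.2275]
tri [0.4624 0.2247 0.0952] 0.0005
down t=32.19 tcp [ 0.5085 -0.3662  0.0248] op 1.004 F [ 0.3 -0.1  0.7]
grip t=32.55 tcp [ 0.5084 -0.3661  0.0256] op 0.713 F [-1.7  0.7  6.1]
lift t=33.93 tcp [ 0.5076 -0.3653  0.2688] op 0.708 F [ 0.  -0.7 -0.3]
```

View pics/w8.png

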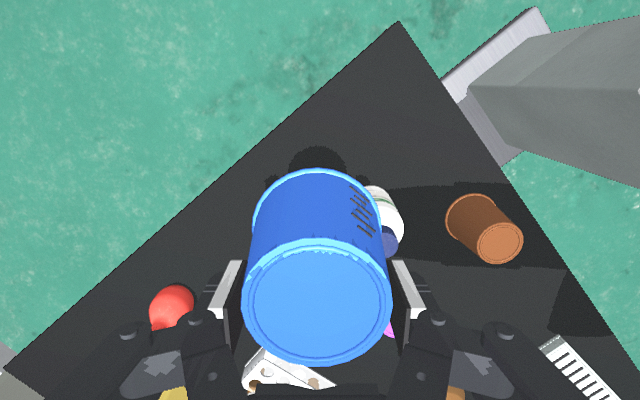

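The blue cup is held straight, lid at (317,301). Carry it over and lower it.

Run:
```python
from h import *
place(.4629,.2265,.0470,.15)
c=cam("wrist");cv2.imwrite("pics/w9.png",c["px"][:,:,::-1])
c=cam("scene");cv2.imwrite("pics/s9.png",cv2.resize(c["px"][100:240,190:390,::-1],(800,560)))
```

```text
above t=36.84 tcp [0.4631 0.2262 0.27  ] op 0.715 F [-0.1 -0.3  0.2]
near t=39.39 tcp [0.4632 0.2266 0.0513] op 0.716 F [ 0.1  0.1 -0.9]
contact z=0.0465 t=40.29 tcp [0.4633 0.2267 0.0475] op 0.709 F [-2.4 -0.3  6.7]
```

View pics/s9.png

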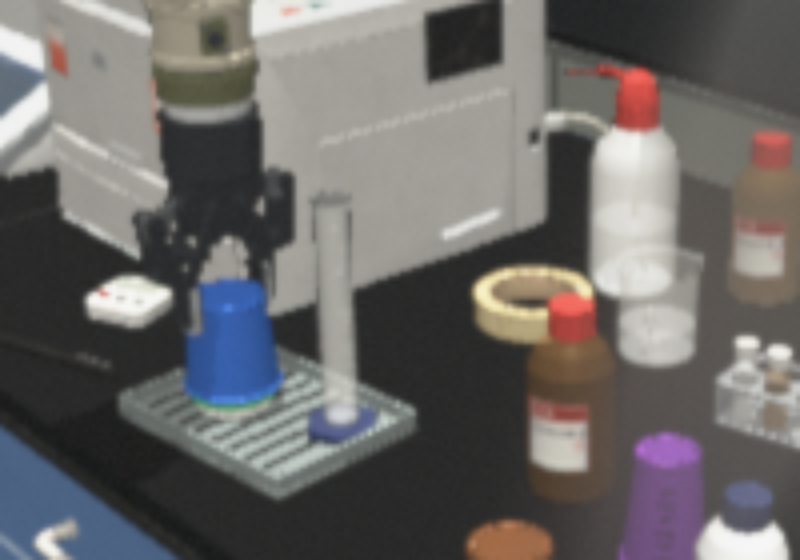

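View pics/w9.png

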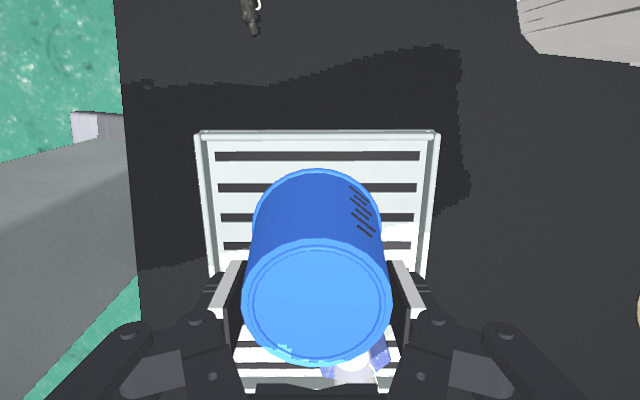

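The blue cup is home at the expected height, with rims of green and white showing below it at (235,405) in the enlarged scene crop. Release, retreat and check.

Run:
```python
from h import *
manip.set_gripper(1.0); manip.hold(.1)
manip.line_to([.4629,.2265,.29],velocity=.25);log("up")
manip.move_to([.45,-.25,.29],ori(np.pi/2)); manip.hold(.5);log("away")
for z in (.098,): lid2(["top","scene"],[(100,115,120,200,225),(100,115,120,200,205)],[.4629,.2265,z])
T=cam("top");S=cam("scene");W=cam("wrist")
cv2.imwrite("pics/t10.png",T["px"][:,:,::-1]);cv2.imwrite("pics/w10.png",W["px"][:,:,::-1])
cv2.imwrite("pics/s10.png",cv2.resize(S["px"][130:280,190:450,::-1],(800,462)))
cv2.imwrite("pics/s11.png",cv2.resize(S["px"][155:225,205:305,::-1],(800,560),interpolation=2))
```

```text
up t=41.99 tcp [0.4623 0.2263 0.2887] op 1.001 F [ 0.3 -0.5  0.3]
away t=44.58 tcp [ 0.4501 -0.2499  0.29  ] op 1.001 F [-0.9 -0.5 -0.6]
top [191.3 230.9] pred [190.3 230.7] [178, 218, 27, 27, 545] [0.4625 0.2242]
scene [245.8 173.4] pred [245.8 173.3] [237, 170, 18, 8, 112] [0.4624 0.2258]
tri [0.4621 0.2244 0.0985] 0.0005
```

View pics/s11.png

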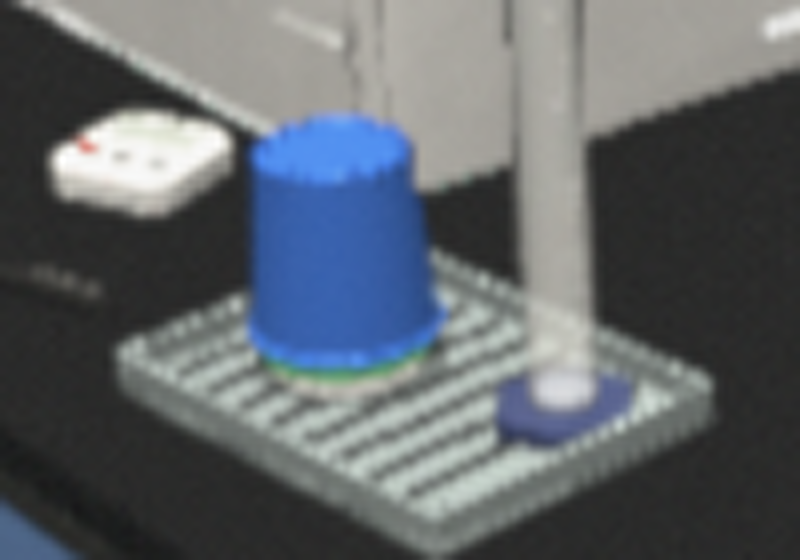

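View pics/s10.png

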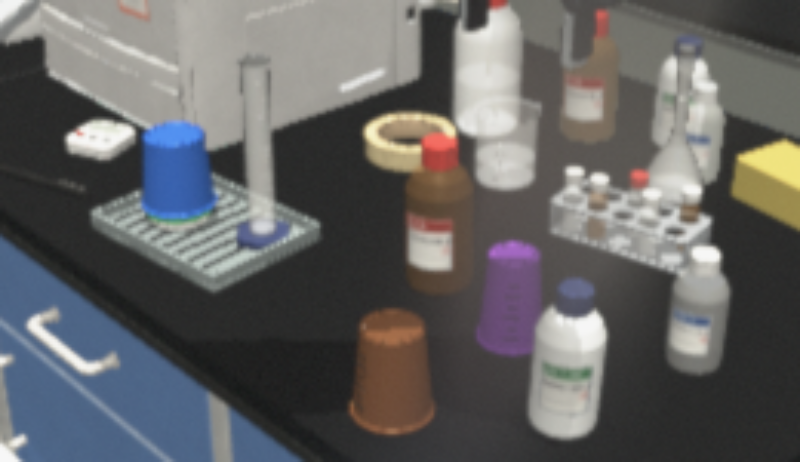

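View pics/w10.png

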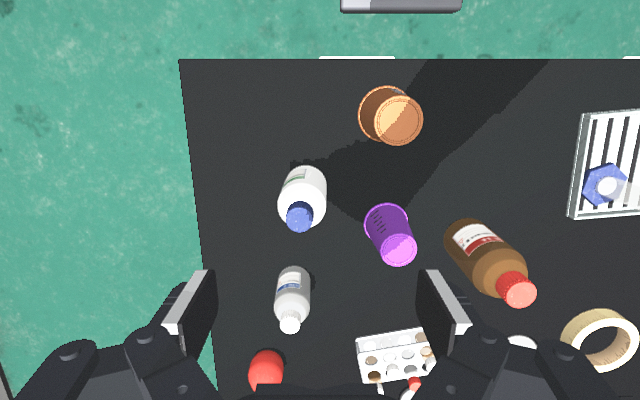

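The stack is upright, with even green and white rims below the blue mouth at (345,370) in the enlarged crop. The blue lid height measures 0.0985 m against 0.098 expected. Bottles and cylinder are undisturbed, so I'm handing in.

Run:
```python
from cell import manip
manip.hand_in();print(manip.get_t())
```

```text
the job is handed in; nothing more can be done
the job is handed in; nothing more can be done
```

I stacked the white, green and blue cups mouth down on the free end of the tray, let go, moved the gripper clear and handed the job in. The clock read 44.6 s at the last reading, and `hand_in()` gave no verdict.

**Seating:** Each cup met the one below, or the tray floor, within about 1 mm of the expected height, with 6–7 N of contact force. The top of the blue cup triangulated to 98.5 mm against 98 mm expected. Even green and white rims show below it.

**Surroundings:** In the final pictures the bottles, the cylinder and the purple and brown look-alikes stand where they were. I judged this by eye and did not measure their positions again at the end.

**Checks that disagreed:**
- **Stack position in y:** the top camera puts the stack about 2 mm lower in y than the scene camera. That is within the stated calibration and well inside the limits.
- **Green cup before its grasp:** one re-measurement was off by about 8 mm because the arm's shadow split its top face. I ignored it and used the first measurement. The grasp was straight.

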